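# Fit the fruit cup to the firmness tester

## Robot

A 7-joint arm with a two-finger parallel gripper is mounted at the origin on the work surface. World frame = base frame: x ahead of the robot, y to its left, z up, the work surface at z = 0. Lengths are in m, angles in rad, forces in N, time in s.
With the tool pointing down it reaches from about 0.425 to 0.875 m from the base axis. Payload 4.7 kg.
Tool frame: the origin (TCP) lies midway between the tips of the shut fingers; the grasp point (between the pads) lies 19 mm behind it; z points along the fingers, y is the direction in which the jaws open and shut (so a half turn about z gives the same grasp; the last joint's range is limited). The gripper opens to 87 mm and grips with 3 to 60 N. Pads are 19 mm wide; open, the fingers measure 117 mm over their backs; the gripper's body (75 mm by 190 mm) begins 51 mm behind the grasp point.
Start: joints at [-1.296, 0.321, -0.07, 1.45, 0.023, 1.371, -0.057], TCP at [0.168, 0.628, 0.188] pointing down, gripper open.
Joint ranges: [-2.86, 2.86], [-0.3, 2.09], [-1.38, 1.24], [0.06, 2.45], [-1.56, 4.7], [0.09, 2.05], [-2.69, 2.69]. Speed limits (rad/s): [2.57, 2.57, 3.14, 3.14, 3.14, 3.14, 3.14].

## Interface

Orientations are given as a 3x3 rotation matrix whose columns are the frame's x, y, z axes.
In Python, from rig import monitor, get_image, get_calibration, finish_job gives the robot as it stands.
- The arm moves only by the tool step_arm, never from a script. Its argument "targets" is a list that holds one entry, the list of rows, each a list of 5 numbers: the opening, from -1 (shut) to 1 (fully open), then the shift along the world's x, y, z in cm, then the turn about the world's z in degrees. A call has 1 to 8 rows; each row shifts and turns the commanded pose from where the row before left it; what a row does not reach is not made up. A row lasts 1/10 s, in which the tool goes at most 50 mm and 8.59 degrees, less where a joint would pass 70% of its speed; a pose out of reach is approached as far as the arm can. A call is refused whole if a number of a shift passes 5 or a number of a turn 8.59, either way. A call with a gripper value outside its range is refused whole. The fingers move at their own pace and stop on an object; the grip force is fixed at half the most. Time passes only in rows, so rows that do not move let the fingers close. It gives the time, the measured TCP pose, the force and the opening at its end, in the units of the state.
- monitor.observe(): the state, without advancing time (a new reading comes with each control period).
- get_image(name): name is "scene" or "side" or "wrist"; returns (picture, depth): 384x512x3 uint8, red, green, blue; 384x512 float32, m along the optical axis (not along the pixel's ray), 0 where there is no reading.
- get_calibration(name): a dict with "vertical_fov" (degrees; the focal length in pixels is half the picture's height over the tangent of half this angle, whatever the lens; pixels are square), "cx", "cy" (the principal point, pixels), "rvec" (rotation vector, rad) and "tvec" (3), from world to camera coordinates, as OpenCV has them; the wrist camera has in their place "T_tool_cam" (4x4, takes a point from camera to tool coordinates, whose origin is the TCP and whose axes are the flange's). Camera axes: x right, y down, z forward; pixel columns grow to the right and rows downward; lengths in m; the calibration is good to about 2 mm. A picture is of the moment at which its call begins: read the wrist's pose just before it. get_calibration takes no time and is no camera call.
- finish_job(): hands the job in, once; it reports no verdict.
The state is a dict: "t": time; "joint_positions": joint angles; "joint_vel": joint speeds; "effort": joint torques, N m; "eef_pos": TCP position; "orientation": TCP orientation; "wrist_force": force on the tool from outside, world axes, zero at the start; "torque": the same for the moment, N m; "width": finger opening in m.
Only numpy, scipy, OpenCV 4.12 (cv2) and the standard library are available. Lean on these libraries where they do the work, as an engineer would, in place of code of your own. Each camera call takes 0.05 s, during which the arm holds its last target.

## Task

Get the fruit tester ready for kiwis: lift the dust cap off the spigot on the tester's base and set it down, knob up, on the floor of the steel parts tray. Then slip the holder with the open cup (not the one with the flat top) onto the bare spigot, gently because there is a load cell under it, until it is fully home, and let go. Leave the flat-topped holder and the kiwi pack where they are.

Things in the scene. Friction and masses are not known exactly. Their poses are not given: they have to be found in the camera images.
- tester: Fixed grey base of a fruit firmness tester, 220 (x) x 170 (y) mm, its top 60 mm above the bench; origin at the centre of its underside. A black platen disc, 96 mm across and 6 mm thick, lies on top, centred at x +30 mm, and the steel spigot rises from its middle. A red stop button (26 mm across, top at 78 mm) stands at x -85, y +50 mm.
- seat (a point): Centre of the spigot's foot, on the platen's top face, 66 mm above the bench; z up along the spigot, x and y as the tester. The spigot is a steel post 24 mm in diameter and 34 mm high, straight for 28 mm and then tapering to 18 mm at its tip.
- cap: Grey plastic dust cap, standing loosely over the spigot on the platen: a round cap 44 mm in diameter and 48 mm high with a cavity 34 mm wide and 42 mm deep, open below, and on top a knob 20 mm in diameter and 26 mm high (74 mm in all). Origin at the centre of its open lower rim, z up to the knob.
- cup_holder: Aluminium fruit holder standing tube down: a tube 36 mm across and 44 mm high (bore 26.5 mm wide, 40 mm deep, open below) under a round open cup 56 mm across, which spans heights 44 to 70 mm (conical below 52). Origin at the centre of the tube's lower end, z up. Fully home, that end rests on the platen around the spigot.
- flat_holder: A second aluminium holder with the same tube (36 mm outside, 44 mm high), but a flat solid plate 48 mm across and 8 mm thick on top (52 mm in all). Stands on the bench; not to be used. Origin at the centre of its lower end.
- tray: Fixed square steel parts tray, 150 x 150 mm outside, 25 mm high, walls and floor 4 mm thick, empty. Origin at the centre of its underside, x and y along its sides.
- kiwi_pack: Black plastic pack 150 (x) x 80 (y) mm with two kiwis, 55 mm high in all; origin at the centre of its underside. To be left alone.

How it is judged:
On the way, in this order (a step that is already met when the one before it is completed fails the run):
1. the dust cap stands knob up on the floor of the tray, let go and still (x of cap in the frame of tray between -0.053 and 0.053 m and y of cap in the frame of tray between -0.053 and 0.053 m and z of cap in the frame of tray between 0.0005 and 0.009 m and angle between cap's own z axis and vertical below 0.12 rad and contact force between the fingers and cap below 0.1 N and linear speed of cap below 0.02 m/s), for 0.2 s.
2. the cup holder is fully home on the spigot, let go and still (z of cup_holder in the frame of seat between -0.003 and 0.003 m and horizontal distance between cup_holder and seat below 0.004 m and angle between cup_holder's own z axis and vertical below 0.06 rad and contact force between the fingers and cup_holder below 0.1 N and linear speed of cup_holder below 0.02 m/s), for 0.2 s.
At the end, for the whole second after the job is handed in: The cap stands upright (within 7 degrees), knob up, on the tray's floor, and the cup holder sits upright (within 3.5 degrees) over the spigot with its lower end within 3 mm of the platen and within 4 mm of the spigot's axis; both released and at rest (all of step 1 and all of step 2); the robot touches nothing.
It fails at once if the load cell is overloaded: more than 50 N on the tester's base (contact force between tester and anything else above 50 N).
It fails at once if the flat-topped holder or the kiwi pack is moved by more than 20 mm or the flat-topped holder is knocked over (distance of any of flat_holder, kiwi_pack from where it was at the start of the episode above 0.02 m or angle between flat_holder's own z axis and vertical above 0.5 rad).
It also fails if it takes over 69 s, if anything falls off the work surface, if the arm or the gripper's body presses on something with over 40 N, if the wrist force passes 120 N, or if a joint passes its speed limit or range.

## Working session

There is one attempt and no reset: what is moved stays moved. The work goes in short steps, Python scripts to look and compute and a tool call to move; the robot and the scene stay as the last step left them, time stands still between calls to the robot, and variables do not carry over. Pictures are saved under pics/ and viewed, and the job is handed in when it is done.

Besides the shell and the picture viewer there is one more tool, called as name([rows], argument=value, ...), one row to a line, values as JSON. step_arm: Moves the arm, as the interface text tells. Its arguments: {"type":"object","properties":{"targets":{"type":"array","items":{"type":"array","items":{"type":"array","items":{"type":"number"}}}}},"required":["targets"]}

```bash
ls; mkdir -p pics; cat > h.py <<'E'
import numpy as np, cv2
from rig import monitor,get_image,get_calibration,finish_job
def grab(n,tag):
    s=monitor.observe()
    im,d=get_image(n)
    np.savez(f'{n}_{tag}.npz',im=im,d=d,p=s['eef_pos'],R=s['orientation'])
    cv2.imwrite(f'pics/{n}_{tag}.png',im[:,:,::-1]); return im,d
def K(c):
    f=192/np.tan(np.radians(c['vertical_fov'])/2); return f,c['cx'],c['cy']
def cloud(n,tag):
    z=np.load(f'{n}_{tag}.npz'); c=get_calibration(n); f,cx,cy=K(c); d=z['d']
    v,u=np.mgrid[0:384,0:512]
    P=np.stack([(u-cx)/f*d,(v-cy)/f*d,d],-1)
    if n=='wrist':
        T=np.array(c['T_tool_cam']); P=P@T[:3,:3].T+T[:3,3]; P=P@np.array(z['R']).T+z['p']
    else:
        R,_=cv2.Rodrigues(np.array(c['rvec'],float)); P=(P-np.array(c['tvec']).ravel())@R
    P[d==0]=np.nan
    return P
E
python3 - <<'E'
from h import *
for n in ['scene','side','wrist']:
    im,d=grab(n,'a'); print(n,get_calibration(n),(d>0).mean())
s=monitor.observe();print(s)
E
```

```text
pics
scene {'vertical_fov': 46.90526810784392, 'cx': 256.9075576506599, 'cy': 188.78466617129232, 'rvec': array([ 1.80709434,  1.74607427, -0.71853104]), 'tvec': array([ 0.004258  , -0.34900023,  1.51431866])} 0.9960835774739584
side {'vertical_fov': 54.5534483949417, 'cx': 260.3682560371368, 'cy': 195.54007776074312, 'rvec': array([ 0.5874741 , -2.60611244,  1.2369216 ]), 'tvec': array([0.49694784, 0.19335955, 0.79871014])} 0.973114013671875
wrist {'vertical_fov': 66.521358641346, 'cx': 253.59495356785465, 'cy': 191.90623636653638, 'T_tool_cam': array([[-6.79475720e-05, -9.68905296e-01, -2.47431856e-01,
         6.63464854e-02],
       [ 9.99999708e-01, -2.54010613e-04,  7.20055528e-04,
         6.21986441e-04],
       [-7.60515931e-04, -2.47431735e-01,  9.68905030e-01,
        -1.98176056e-01],
       [ 0.00000000e+00,  0.00000000e+00,  0.00000000e+00,
         1.00000000e+00]])} 0.9747467041015625
{'t': 0.15, 'joint_positions': array([-1.2958948 ,  0.3216698 , -0.07006601,  1.45140338,  0.02261616,
        1.37080222, -0.0569036 ]), 'joint_vel': array([ 0.00183678, -0.00281828, -0.00087512, -0.00295272, -0.00116662,
        0.00153843, -0.0018068 ]), 'effort': array([-1.28790152e-04, -4.91795468e+01, -4.04586364e-01, -3.12875533e+01,
       -6.39470480e-02,  4.05280560e-02,  1.29332602e-04]), 'eef_pos': array([0.16754885, 0.62754267, 0.18729725]), 'orientation': array([[-9.66185276e-01,  2.57848665e-01, -2.80108889e-04],
       [ 2.57848795e-01,  9.66184163e-01, -1.47032724e-03],
       [-1.08485144e-04, -1.49283427e-03, -9.99998880e-01]]), 'wrist_force': array([-0.03694645,  0.24607063, -1.28623301]), 'torque': array([ 0.00756139, -0.01937348,  0.0176793 ]), 'width': 0.08720752210993904}
```

View pics/scene_a.png

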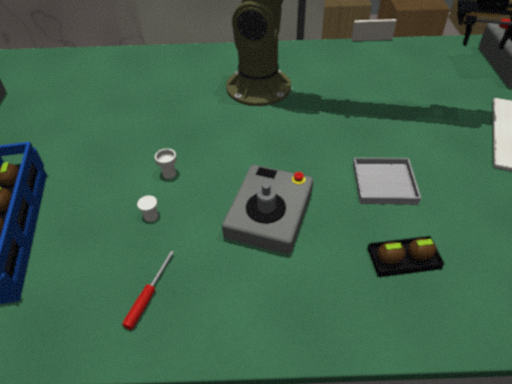

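View pics/side_a.png

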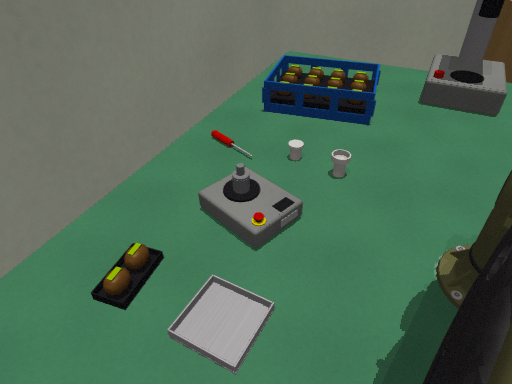

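View pics/wrist_a.png

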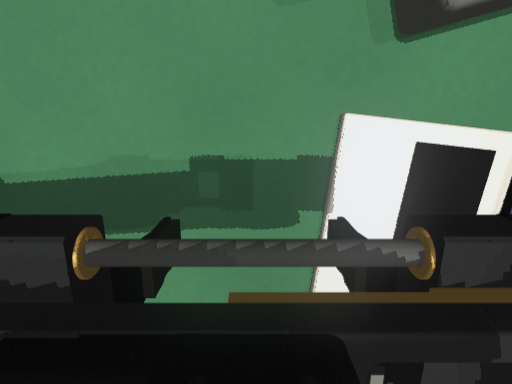

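The scene view shows the cap on the tester at about (266,195), the open cup at (167,163), the flat holder at (148,208), the tray at (387,181), and the kiwi pack at (405,255). Next I'll measure these from depth.

```bash
python3 - <<'E'
from h import *
A=cloud('scene','a');B=cloud('side','a')
def pts(P,u0,u1,v0,v1): return P[v0:v1,u0:u1].reshape(-1,3)
def circ(p):
    M=np.c_[2*p[:,0],2*p[:,1],np.ones(len(p))]; s=np.linalg.lstsq(M,(p[:,:2]**2).sum(1),rcond=None)[0]
    return s[:2],np.sqrt(s[2]+s[0]**2+s[1]**2)
for nm,P,boxes in [('scene',A,dict(cap=(250,284,178,220),cup=(150,182,145,182),flat=(134,162,193,225))),('side',B,dict(cap=(228,254,160,197),cup=(326,356,145,180),flat=(285,307,138,163)))]:
    for k,b in boxes.items():
        p=pts(P,*b); p=p[~np.isnan(p[:,0])]
        if k=='cap': p=p[p[:,2]>.072]
        else: p=p[p[:,2]>.008]
        print(nm,k,len(p),'zmax',p[:,2].max().round(4),'x',p[:,0].min().round(4),p[:,0].max().round(4),'y',p[:,1].min().round(4),p[:,1].max().round(4))
        for lo,hi in ([(.075,.110),(.119,.137)] if k=='cap' else [(.008,.04),(.053,.075)] if k=='cup' else [(.005,.04),(.045,.06),(.05,.056)]):
            q=p[(p[:,2]>lo)&(p[:,2]<hi)]
            if len(q)>6: print('   ',lo,hi,len(q),*circ(q),q.min(0).round(4),q.max(0).round(4))
# bench z, tray, tester top
for nm,P in [('scene',A),('side',B)]:
    F=P.reshape(-1,3)
    t=F[(F[:,2]>.05)&(F[:,2]<.063)&(abs(F[:,0]-.6)<.3)&(abs(F[:,1])<.2)]
    print(nm,'tester',len(t)); 
    if len(t): r=cv2.minAreaRect((t[:,:2]*1000).astype(np.float32)); print(r)
    t=F[(F[:,2]>.018)&(F[:,2]<.03)&(F[:,0]>.3)&(F[:,0]<.8)&(F[:,1]>.15)&(F[:,1]<.45)]
    print('tray',len(t),cv2.minAreaRect((t[:,:2]*1000).astype(np.float32)), t.min(0),t.max(0))
for uv in [(387,181),(300,130),(345,300)]: print(A[uv[1],uv[0]])
for uv in [(225,320),(300,250)]: print(B[uv[1],uv[0]])
for n in ['scene','side']:
    z=np.load(n+'_a.npz')
    c=z['im'][:,:,::-1]
    b=(130,330,130,260) if n=='scene' else (190,370,120,250)
    cv2.imwrite(f'pics/{n}_a_crop.png',cv2.resize(c[b[2]:b[3],b[0]:b[1]],None,fx=4,fy=4,interpolation=cv2.INTER_CUBIC))
E
```

```text
scene cap 452 zmax 0.1431 x 0.584 0.6273 y -0.0194 0.0209
    0.075 0.11 179 [0.6042471  0.00092454] 0.020356690092701565 [ 0.6079 -0.0193  0.0755] [0.6273 0.0205 0.11  ]
    0.119 0.137 49 [0.60544656 0.00072623] 0.007966627867449179 [ 0.6008 -0.0091  0.1194] [0.6161 0.0089 0.1366]
scene cup 453 zmax 0.0731 x 0.3858 0.4443 y -0.2872 -0.2324
    0.008 0.04 113 [ 0.41564664 -0.25991365] 0.016086162538924895 [ 0.4116 -0.2777  0.0082] [ 0.4348 -0.2425  0.04  ]
    0.053 0.075 248 [ 0.41543547 -0.26000459] 0.025832844055505396 [ 0.3858 -0.2872  0.0531] [ 0.4443 -0.2324  0.0731]
scene flat 371 zmax 0.0572 x 0.5401 0.5905 y -0.3126 -0.2663
    0.005 0.04 114 [ 0.56613232 -0.28953892] 0.016679552964258302 [ 0.5642 -0.3055  0.0081] [ 0.5856 -0.2721  0.039 ]
    0.045 0.06 253 [ 0.5665925  -0.28916569] 0.017838510538092264 [ 0.5401 -0.3126  0.0451] [ 0.5905 -0.2663  0.0572]
    0.05 0.056 216 [ 0.56574188 -0.28961545] 0.017384154734244577 [ 0.5401 -0.3126  0.05  ] [ 0.5905 -0.2664  0.0558]
side cap 413 zmax 0.1415 x 0.5824 0.6241 y -0.0175 0.0263
    0.075 0.11 197 [0.60447494 0.00287503] 0.0
[... 957 characters left out ...]
451172, 223.64634704589844), 70.11302947998047)
tray 932 ((582.2884521484375, 316.28076171875), (157.6349334716797, 374.01263427734375), 88.13378143310547) [0.39390916 0.2338629  0.01800404] [0.76707806 0.40014164 0.02996982]
side tester 2817
((575.747802734375, 12.829154968261719), (170.54745483398438, 220.75582885742188), 69.79997253417969)
tray 1401 ((584.2296752929688, 319.203857421875), (157.25146484375, 367.02593994140625), 88.14743041992188) [0.39883991 0.23693374 0.01800215] [0.76567124 0.40357799 0.02997184]
[0.47372048 0.33153463 0.00506932]
[ 0.23945553  0.12073132 -0.00076222]
[0.82074092 0.1620958  0.00092189]
[0.47474453 0.32026896 0.00572141]
[0.40888167 0.07963469 0.00078022]
```

step_arm([
  [[1, 2.2, -3.1, 0.2, 0.75], [1, 2.2, -3.1, 0.2, 0.75], [1, 2.2, -3.1, 0.2, 0.75], [1, 2.2, -3.1, 0.2, 0.75], [1, 2.2, -3.1, 0.2, 0.75], [1, 2.2, -3.1, 0.2, 0.75], [1, 2.2, -3.1, 0.2, 0.75], [1, 2.2, -3.1, 0.2, 0.75]],
])

```text
t: 0.95
eef_pos: [0.3443, 0.3785, 0.2041]
orientation: [[-0.988, 0.155, -0.0], [0.155, 0.988, -0.0], [0.0, -0.0, -1.0]]
wrist_force: [-0.4, 0.9, 0.1]
width: 0.0873
```

```bash
python3 - <<'E'
from h import *
A=cloud('scene','a');B=cloud('side','a')
for P in (A,B):
    F=P.reshape(-1,3)
    t=F[(F[:,2]>.003)&(F[:,2]<.03)&(F[:,0]>.37)&(F[:,0]<.6)&(F[:,1]>.22)&(F[:,1]<.43)]
    print(cv2.minAreaRect((t[:,:2]*1000).astype(np.float32)))
    t=F[(F[:,2]>.003)&(F[:,2]<.06)&(F[:,0]>.6)&(F[:,0]<.85)&(F[:,1]>.22)&(F[:,1]<.5)]
    print('kiwi',cv2.minAreaRect((t[:,:2]*1000).astype(np.float32)))
E
```

```text
((485.10040283203125, 325.1756286621094), (230.9031524658203, 207.612060546875), 0.49483904242515564)
kiwi ((725.4598388671875, 359.845947265625), (278.192626953125, 249.9971466064453), 89.47886657714844)
((486.9366760253906, 323.22747802734375), (221.31275939941406, 207.06353759765625), 0.8688254952430725)
kiwi ((726.051513671875, 361.45770263671875), (279.7705383300781, 243.0326385498047), 88.18370819091797)
```

step_arm([
  [[1, 2.2, -3.1, 0.1, 0.75], [1, 2.2, -3.1, 0.1, 0.75], [1, 2.2, -3.1, 0.1, 0.75], [1, 2.2, -3.1, 0.1, 0.75], [1, 2.2, -3.1, 0.1, 0.75], [1, 2.2, -3.1, 0.1, 0.75], [1, 2.2, -3.1, 0.1, 0.75], [1, 2.2, -3.1, 0.1, 0.75]],
])

```text
t: 1.75
eef_pos: [0.5201, 0.1307, 0.2121]
orientation: [[-0.999, 0.051, -0.0], [0.051, 0.999, 0.0], [0.0, 0.0, -1.0]]
wrist_force: [0.2, 0.3, -0.6]
width: 0.087
```

step_arm([
  [[1, 2.1, -3.1, 0, 0.75], [1, 2.1, -3.1, 0, 0.75], [1, 2.1, -3.1, 0, 0.75], [1, 2.1, -3.1, 0, 0.75], [1, 0, 0, 0, 0], [1, 0, 0, 0, 0]],
])

```text
t: 2.35
eef_pos: [0.6035, 0.0071, 0.2116]
orientation: [[-1.0, 0.001, -0.001], [0.001, 1.0, -0.0], [0.001, -0.0, -1.0]]
wrist_force: [0.3, 0.9, -1.1]
width: 0.087
```

```bash
python3 - <<'E'
from h import *
im,d=grab('wrist','b'); print(monitor.observe()['eef_pos'])
A=cloud('scene','a');B=cloud('side','a')
for P in (A,B):
    F=P.reshape(-1,3)
    t=F[(F[:,2]>.018)&(F[:,2]<.03)&(F[:,0]>.37)&(F[:,0]<.6)&(F[:,1]>.22)&(F[:,1]<.43)]
    print(len(t),cv2.minAreaRect((t[:,:2]*1000).astype(np.float32)))
P=cloud('wrist','b'); F=P.reshape(-1,3); 
for lo,hi in [(.08,.11),(.111,.118),(.12,.137),(.138,.144)]:
    t=F[(F[:,2]>lo)&(F[:,2]<hi)&(np.hypot(F[:,0]-.604,F[:,1])<.045)]
    if len(t)>3:print(lo,len(t),t.min(0),t.max(0), t.mean(0))
E
```

```text
[0.60321812 0.00867636 0.21167897]
505 ((475.14349365234375, 322.40484619140625), (151.78941345214844, 156.8390655517578), 86.61125946044922)
934 ((477.5148620605469, 323.84197998046875), (151.93914794921875, 151.35543823242188), 86.80609130859375)
0.08 143 [ 0.58252701 -0.01863327  0.08038068] [0.59916701 0.02277066 0.10973671] [0.58589711 0.00342117 0.09687588]
0.111 932 [ 0.58308528 -0.01900847  0.11278448] [0.62556849 0.02258209 0.11756908] [0.60174755 0.00198217 0.11542079]
0.12 58 [ 0.59440765 -0.00707562  0.12096895] [0.6017538  0.01101683 0.13686003] [0.59645125 0.0025978  0.12867239]
0.138 324 [ 0.59446796 -0.00815278  0.13830588] [0.61399266 0.01085496 0.14314535] [0.60379774 0.00170171 0.14131481]
```

View pics/wrist_b.png

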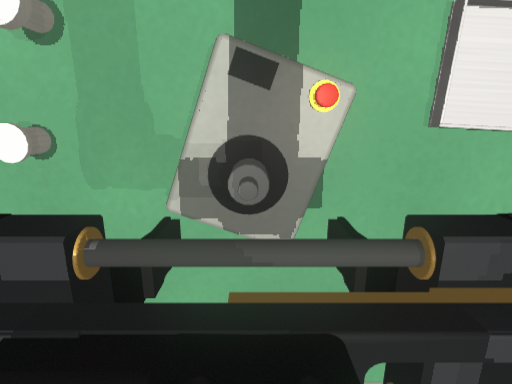

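The wrist view shows the cap's knob at about (248,188), between the open jaws. The three cameras agree on roughly (0.604, 0.002). I'm descending around the cap body, keeping the tips above the tray-wall height once it's set down.

step_arm([
  [[1, 0, -0.6, -3, 0], [1, 0, 0, -3, 0], [1, 0, 0, -3, 0], [1, 0, 0, -2, 0], [1, 0, 0, -0.9, 0], [1, 0, 0, 0, 0], [-0.2, 0, 0, 0, 0], [-1, 0, 0, 0, 0]],
])

```text
t: 3.2
eef_pos: [0.6047, 0.0024, 0.0948]
orientation: [[-1.0, -0.001, 0.003], [-0.001, 1.0, 0.001], [-0.003, 0.001, -1.0]]
wrist_force: [-0.3, 0.6, 0.7]
width: 0.0776
```

step_arm([
  [[-1, 0, 0, 0, 0], [-1, 0, 0, 0, 0], [-1, 0, 0, 0, 0], [-1, 0, 0, 0, 0], [-1, 0, 0, 0, 0]],
])

```text
t: 3.7
eef_pos: [0.6036, 0.002, 0.0932]
orientation: [[-1.0, -0.001, 0.0], [-0.001, 1.0, 0.0], [-0.0, 0.0, -1.0]]
wrist_force: [-0.0, 0.2, -0.3]
width: 0.039
```

```bash
python3 - <<'E'
from h import *
im,d=grab('side','c'); s=monitor.observe(); print(s['width'],s['eef_pos'],s['wrist_force'])
c=im[:,:,::-1][120:250,190:340]; cv2.imwrite('pics/side_c_crop.png',cv2.resize(c,None,fx=4,fy=4,interpolation=cv2.INTER_CUBIC))
E
```

```text
0.03478890412089734 [0.60361033 0.0019991  0.093168  ] [ 0.51285771 -0.10265311 -0.24002359]
```

View pics/side_c_crop.png

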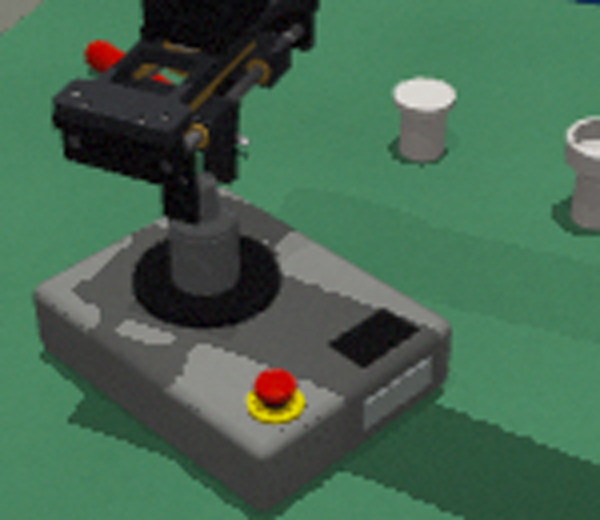

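```bash
python3 - <<'E'
from h import *
c=get_calibration('side'); f,cx,cy=K(c); R,_=cv2.Rodrigues(c['rvec'])
for p in [(0.6036,.002+.02,.093),(.6036,.002-.02,.093),(0.6036,.002+.02,.114),(.6036,.002-.02,.114),(.604,.002,.14)]:
    q=R@np.array(p)+c['tvec']; u,v=f*q[0]/q[2]+cx,f*q[1]/q[2]+cy; print(p,(u-190)*4,(v-120)*4)
P=cloud('side','c')[120:250,190:340]
for u,v in [(180,180),(180,200),(180,215),(182,222),(190,210),(200,240),(222,180),(230,165)]: print(u,v,P[v//4,u//4])
im,d=grab('wrist','c');s=monitor.observe(); print(s['width'],s['eef_pos'],s['wrist_force'])
E
```

```text
(0.6036, 0.022, 0.093) 189.3146709441869 257.94589803388794
(0.6036, -0.018000000000000002, 0.093) 218.89524772130676 223.68164780196594
(0.6036, 0.022, 0.114) 187.7177732971952 230.83192851202284
(0.6036, -0.018000000000000002, 0.114) 217.7604725581001 196.88791650383416
(0.604, 0.002, 0.14) 200.65117483844108 178.99408041961954
180 180 [0.56712804 0.08914186 0.20408064]
180 200 [0.60113879 0.03312403 0.14500931]
180 215 [0.60343894 0.03012296 0.13356737]
182 222 [0.61325802 0.01420197 0.11413317]
190 210 [0.59804765 0.02953707 0.13777189]
200 240 [0.59603756 0.02063022 0.10842728]
222 180 [ 0.60102987 -0.01717296  0.128198  ]
230 165 [ 0.59588845 -0.01896711  0.14058776]
0.031244301142502786 [0.60363241 0.00200303 0.0931672 ] [-0.018328   -1.08701757  0.48476299]
```

View pics/wrist_c.png

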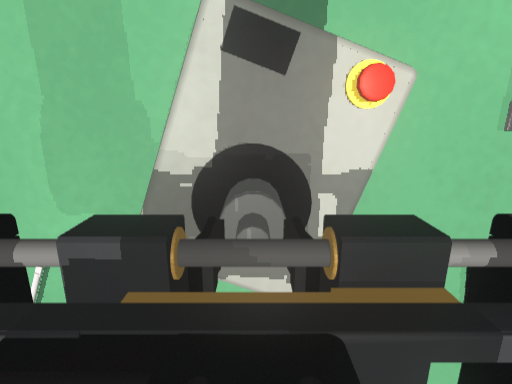

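```bash
python3 - <<'E'
from h import *
for tag in 'bc':
    z=np.load(f'wrist_{tag}.npz'); P=cloud('wrist',tag); T=(P-z['p'])@np.array(z['R'])  # tool coords
    print(tag,z['p'])
    us=range(140,200,5) if tag=='b' else range(190,320,8)
    for v in range(215,300,8): print(v,[ '%d/%d'%tuple(1000*T[v,u,1:]) if np.isfinite(T[v,u,1]) else '-' for u in us])
E
python3 - <<'E'
import cv2
a=cv2.imread('pics/wrist_c.png')[150:310,130:380]; cv2.imwrite('pics/wc.png',cv2.resize(a,None,fx=3,fy=3))
E
```

```text
b [0.60347798 0.00707456 0.2115797 ]
215 ['-166/210', '-158/209', '-151/209', '-143/209', '-136/209', '-129/209', '-121/208', '-114/208', '-107/210', '-85/152', '-79/151', '-72/150']
223 ['-167/211', '-160/210', '-152/210', '-144/209', '-50/-47', '-47/-47', '-46/-44', '-43/-43', '-108/209', '-100/208', '-93/209', '-85/209']
231 ['-168/209', '-161/209', '-51/-59', '-49/-58', '-47/-56', '-45/-56', '-43/-55', '-43/-45', '-43/-36', '-101/210', '-94/210', '-86/211']
239 ['-32/-120', '-30/-119', '-29/-120', '-27/-119', '-26/-119', '-25/-119', '-23/-119', '-22/-119', '-20/-119', '-19/-118', '-17/-120', '-16/-119']
247 ['-31/-122', '-29/-122', '-28/-122', '-27/-122', '-25/-122', '-23/-123', '-22/-122', '-21/-122', '-20/-122', '-18/-123', '-17/-122', '-16/-122']
255 ['-31/-123', '-29/-123', '-28/-122', '-26/-124', '-25/-124', '-24/-124', '-22/-124', '-21/-122', '-20/-122', '-18/-124', '-17/-123', '-15/-124']
263 ['-31/-122', '-29/-123', '-28/-123', '-27/-123', '-25/-123', '-24/-122', '-23/-123', '-22/-122', '-20/-122', '-18/-123', '-17/-122', '-16/-123']
271 ['-48/-84', '-46/-84', '-43/-85', 
[... 1858 characters left out ...]
2/-102', '-21/-91', '-19/-85', '-17/-81', '-26/31', '-19/30', '-13/31', '-6/31', '0/31', '7/31', '14/31', '21/30', '28/31', '17/-84', '21/-84', '22/-93', '23/-104']
279 ['-21/-106', '-22/-91', '-20/-84', '-17/-81', '-27/32', '-20/30', '-13/31', '-6/31', '0/31', '7/32', '14/31', '21/31', '28/30', '17/-86', '21/-85', '22/-94', '22/-108']
287 ['-22/-106', '-21/-93', '-20/-85', '-17/-82', '-34/92', '-25/92', '-16/92', '-6/34', '0/32', '7/32', '14/31', '22/31', '29/32', '17/-85', '21/-85', '22/-95', '22/-108']
295 ['-15/-134', '-13/-133', '-11/-133', '-9/-133', '-7/-133', '-5/-133', '-3/-132', '-1/-132', '0/-134', '2/-133', '4/-133', '6/-133', '8/-132', '10/-132', '12/-133', '14/-134', '16/-132']
```

View pics/wc.png

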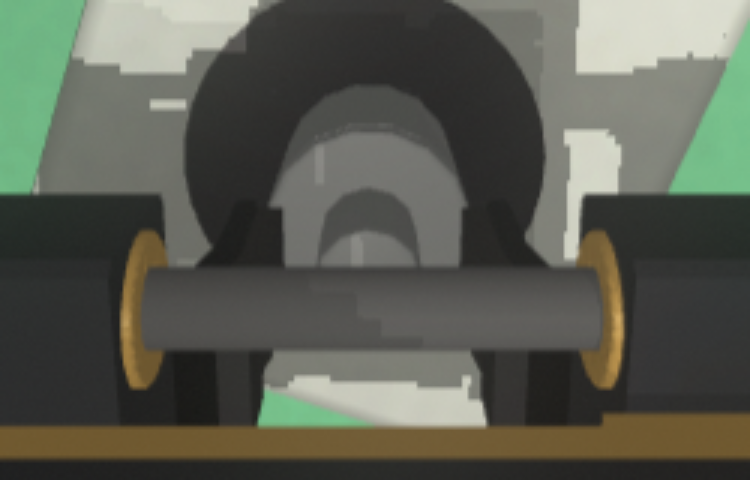

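The fingertips measure about 36–40 mm above the reported TCP. The depth images show it, and so do the jaws, which passed 35 mm without touching the 44 mm body. I'll reopen and check the tip height before going lower.

step_arm([
  [[1, 0, 0, 0, 0], [1, 0, 0, 0, 0], [1, 0, 0, 0, 0], [1, 0, 0, 0, 0], [1, 0, 0, 0, 0], [1, 0, 0, 0, 0], [1, 0, 0, 0, 0]],
])

```text
t: 4.5
eef_pos: [0.6037, 0.002, 0.0932]
orientation: [[-1.0, -0.001, 0.0], [-0.001, 1.0, 0.0], [-0.0, 0.0, -1.0]]
wrist_force: [-0.3, -0.0, 0.1]
width: 0.0791
```

```bash
python3 - <<'E'
from h import *
im,d=grab('side','d'); s=monitor.observe(); print(s['width'],s['eef_pos'],s['wrist_force'])
c=im[:,:,::-1][90:230,180:320]; cv2.imwrite('pics/side_d_crop.png',cv2.resize(c,None,fx=4,fy=4,interpolation=cv2.INTER_CUBIC))
P=cloud('side','d').reshape(-1,3)
t=P[(abs(P[:,0]-.6036)<.02)&(P[:,1]>.035)&(P[:,1]<.075)&(P[:,2]>.075)&(P[:,2]<.16)]
print(len(t),t[np.argsort(t[:,2])][:25].round(3))
P=cloud('wrist','b').reshape(-1,3); z=np.load('wrist_b.npz'); T=(P-z['p'])@np.array(z['R'])
t=T[(abs(T[:,0])<.03)&(abs(abs(T[:,1])-.048)<.012)&(T[:,2]>-.07)&(T[:,2]<.02)]
print(t[np.argsort(-t[:,2])][:15].round(3))
E
```

```text
0.08192033573032997 [0.60364967 0.00205566 0.09319922] [ 0.33180146 -0.58765035 -0.99035427]
97 [[0.607 0.049 0.127]
 [0.594 0.048 0.127]
 [0.595 0.051 0.129]
 [0.614 0.051 0.129]
 [0.603 0.051 0.13 ]
 [0.611 0.051 0.13 ]
 [0.594 0.048 0.131]
 [0.608 0.051 0.131]
 [0.599 0.053 0.132]
 [0.597 0.052 0.132]
 [0.605 0.052 0.132]
 [0.609 0.05  0.133]
 [0.603 0.052 0.133]
 [0.613 0.052 0.133]
 [0.598 0.05  0.134]
 [0.611 0.052 0.134]
 [0.593 0.048 0.134]
 [0.614 0.05  0.135]
 [0.593 0.054 0.135]
 [0.599 0.052 0.135]
 [0.603 0.051 0.136]
 [0.594 0.051 0.136]
 [0.594 0.047 0.136]
 [0.6   0.051 0.137]
 [0.597 0.051 0.137]]
[[-0.    -0.043 -0.035]
 [ 0.01  -0.05  -0.035]
 [ 0.008 -0.045 -0.035]
 [-0.001 -0.043 -0.035]
 [ 0.01   0.051 -0.036]
 [ 0.01  -0.049 -0.036]
 [ 0.001  0.044 -0.036]
 [ 0.01  -0.05  -0.036]
 [ 0.01  -0.051 -0.036]
 [-0.001  0.044 -0.036]
 [ 0.001 -0.043 -0.036]
 [ 0.01   0.052 -0.036]
 [ 0.01   0.052 -0.036]
 [ 0.008  0.048 -0.036]
 [-0.     0.044 -0.036]]
```

View pics/side_d_crop.png

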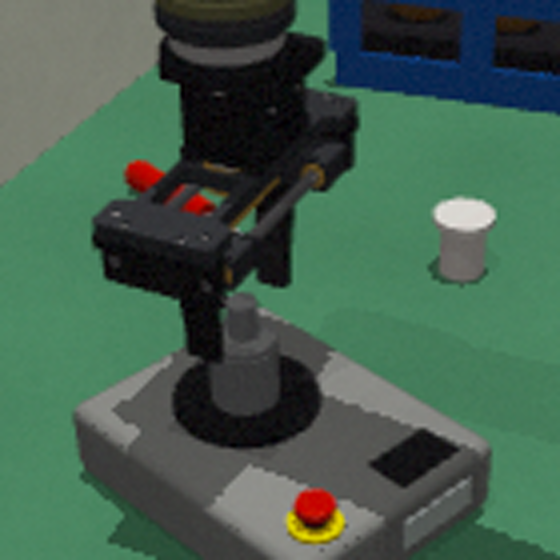

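The side and wrist depths agree that the real tip is 35 mm above the reported TCP, so I'll apply that offset from here on. Lowering 3.6 cm puts the tips at about 92 mm.

step_arm([
  [[1, 0, 0, -1.2, 0], [1, 0, 0, -1.2, 0], [1, 0, 0, -1.2, 0], [1, 0, 0, 0, 0], [-1, 0, 0, 0, 0], [-1, 0, 0, 0, 0], [-1, 0, 0, 0, 0], [-1, 0, 0, 0, 0]],
])

```text
t: 5.35
eef_pos: [0.604, 0.0021, 0.0577]
orientation: [[-1.0, -0.001, 0.001], [-0.001, 1.0, 0.0], [-0.001, 0.0, -1.0]]
wrist_force: [0.4, 0.5, 0.3]
width: 0.0623
```

step_arm([
  [[-1, 0, 0, 0, 0], [-1, 0, 0, 0, 0], [-1, 0, 0, 0, 0], [-1, 0, 0, 0, 0]],
])

```text
t: 5.75
eef_pos: [0.6037, 0.002, 0.0573]
orientation: [[-1.0, -0.001, 0.0], [-0.001, 1.0, 0.0], [-0.0, 0.0, -1.0]]
wrist_force: [-0.7, -0.4, 1.7]
width: 0.0431
```

```bash
python3 - <<'E'
from h import *
im,d=grab('side','e'); s=monitor.observe(); print(s['width'],s['eef_pos'],s['wrist_force'])
c=im[:,:,::-1][90:230,180:320]; cv2.imwrite('pics/side_e_crop.png',cv2.resize(c,None,fx=4,fy=4,interpolation=cv2.INTER_CUBIC))
E
```

```text
0.04300253697062212 [0.60376667 0.00202277 0.05736848] [-0.08783194 -0.8142856   1.53402667]
```

View pics/side_e_crop.png

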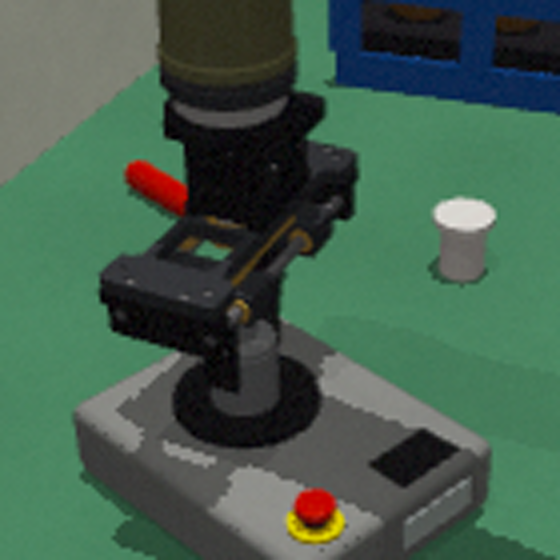

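The side view shows the fingers around the cap body at about (235,360) in the crop, with the width stopped at 43 mm. Next I lift it and carry it to the tray.

step_arm([
  [[-1, 0, 0, 0.5, 0], [-1, 0, 0, 1.5, 0], [-1, 0, 0, 2.5, 0], [-1, 0, 0, 2.5, 0], [-1, 0, 0, 2.0, 0], [-1, -1.2, 3, 0, 0], [-1, -1.2, 3, 0, 0], [-1, -1.2, 3, 0, 0]],
])

```text
t: 6.6
eef_pos: [0.5676, 0.0928, 0.1487]
orientation: [[-1.0, 0.0, 0.002], [0.0, 1.0, 0.001], [-0.002, 0.001, -1.0]]
wrist_force: [0.2, 0.9, -0.5]
width: 0.0433
```

step_arm([
  [[-1, -1.4, 3.5, 0, 0], [-1, -1.4, 3.5, 0, 0], [-1, -1.4, 3.5, 0, 0], [-1, -1.4, 3.5, 0, 0], [-1, -1.4, 3.5, 0, 0], [-1, -1.2, 3.5, 0, 0], [-1, -1, 2, 0, 0], [-1, 0, 0, 0, 0]],
])

```text
t: 7.4
eef_pos: [0.4733, 0.3267, 0.1482]
orientation: [[-1.0, -0.008, -0.0], [-0.008, 1.0, 0.002], [0.0, 0.002, -1.0]]
wrist_force: [-0.2, 0.6, -0.9]
width: 0.0426
```

```bash
python3 - <<'E'
from h import *
im,d=grab('side','f');grab('wrist','f'); s=monitor.observe(); print(s['width'],s['eef_pos'],s['wrist_force'])
P=cloud('wrist','f').reshape(-1,3)
t=P[(P[:,2]>.018)&(P[:,2]<.03)&(abs(P[:,0]-.476)<.1)&(abs(P[:,1]-.323)<.1)]
print(len(t),t.min(0),t.max(0)); print(cv2.minAreaRect((t[:,:2]*1000).astype(np.float32)))
c=im[:,:,::-1]; cv2.imwrite('pics/side_f2.png',c)
E
```

```text
0.04289884055915113 [0.47600109 0.32183036 0.14804686] [ 0.25402697  0.28697487 -0.30955486]
1722 [0.3988055  0.24515823 0.01803074] [0.54557519 0.4019282  0.02862597]
((475.9864807128906, 323.6683044433594), (149.7330322265625, 147.11289978027344), 87.0253677368164)
```

View pics/side_f.png

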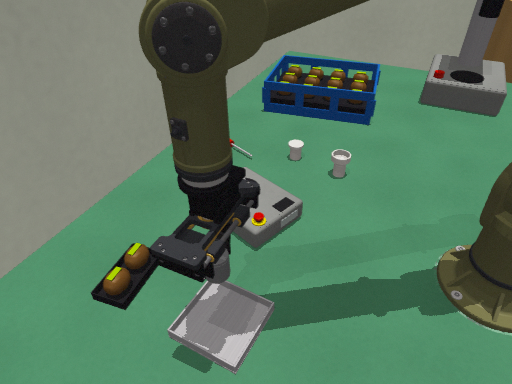

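View pics/wrist_f.png

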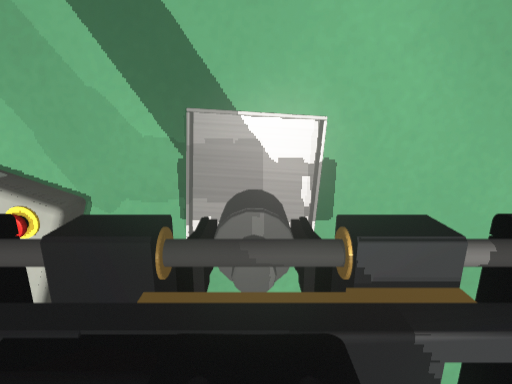

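The cap is held upright over the tray, whose centre measures (0.476, 0.3235). I'm lowering it now.

step_arm([
  [[-1, 0, 0.1, -3, 0], [-1, 0, 0, -3.5, 0], [-1, 0, 0, -3.5, 0], [-1, 0, 0, -2.5, 0], [-1, 0, 0, -1.5, 0], [-1, 0, 0, -0.6, 0], [-1, 0, 0, 0, 0], [-1, 0, 0, 0, 0]],
])

```text
t: 8.3
eef_pos: [0.4769, 0.3234, 0.0026]
orientation: [[-1.0, -0.0, 0.002], [-0.0, 1.0, 0.001], [-0.002, 0.001, -1.0]]
wrist_force: [0.9, 0.6, -0.4]
width: 0.0432
```

step_arm([
  [[-1, 0, 0, -0.2, 0], [-1, 0, 0, -0.2, 0], [-1, 0, 0, -0.1, 0], [-1, 0, 0, 0, 0]],
])

```text
t: 8.7
eef_pos: [0.4756, 0.3231, -0.0038]
orientation: [[-1.0, -0.001, 0.0], [-0.001, 1.0, 0.0], [-0.0, 0.0, -1.0]]
wrist_force: [0.1, 0.7, -1.0]
width: 0.0428
```

step_arm([
  [[-1, 0, 0, -0.1, 0], [-1, 0, 0, 0, 0]],
])

```text
t: 8.9
eef_pos: [0.4757, 0.3231, -0.0047]
orientation: [[-1.0, -0.001, 0.0], [-0.001, 1.0, 0.0], [-0.0, 0.0, -1.0]]
wrist_force: [-0.6, 0.1, -0.7]
width: 0.0432
```

```bash
python3 - <<'E'
from h import *
im,d=grab('side','g'); s=monitor.observe(); print(s['width'],s['eef_pos'],s['wrist_force'])
c=im[:,:,::-1][200:370,140:300]; cv2.imwrite('pics/side_g_crop.png',cv2.resize(c,None,fx=4,fy=4,interpolation=cv2.INTER_CUBIC)[:600])
E
```

```text
0.04309499591330191 [ 0.47575281  0.32317882 -0.00466277] [ 0.25957243  0.9188813  -0.05053885]
```

View pics/side_g_crop.png

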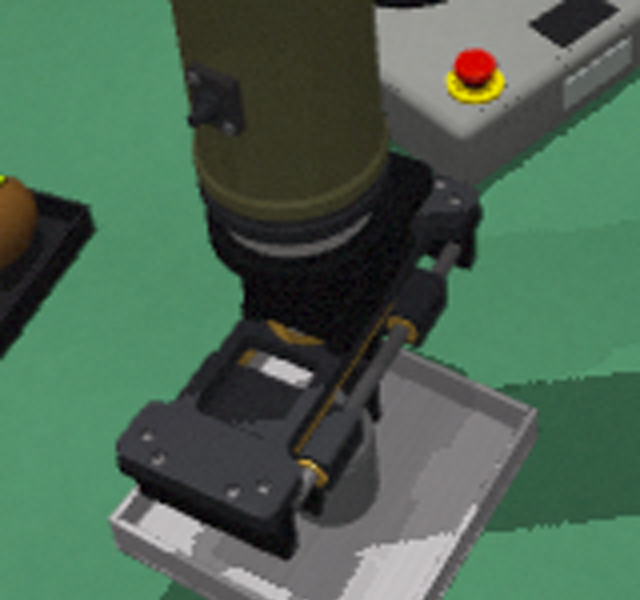

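The cap is just above the tray floor. I'm nudging it down until I see contact.

step_arm([
  [[-1, 0, 0, -0.1, 0], [-1, 0, 0, 0, 0]],
])

```text
t: 9.15
eef_pos: [0.4757, 0.3232, -0.0047]
orientation: [[-1.0, -0.001, -0.0], [-0.001, 1.0, 0.0], [0.0, 0.0, -1.0]]
wrist_force: [-1.8, -1.3, 6.6]
width: 0.0427
```

step_arm([
  [[-1, 0, 0, -0.1, 0], [-1, 0, 0, 0, 0]],
])

```text
t: 9.35
eef_pos: [0.4758, 0.3232, -0.0048]
orientation: [[-1.0, -0.001, -0.0], [-0.001, 1.0, 0.001], [0.0, 0.001, -1.0]]
wrist_force: [-4.7, -2.3, 13.4]
width: 0.0429
```

Contact at the expected height. I'm releasing it, waiting for the fingers to open, then going straight up.

step_arm([
  [[-1, 0, 0, 0.1, 0], [0.3, 0, 0, 0, 0], [0.3, 0, 0, 0, 0], [0.3, 0, 0, 0, 0], [0.3, 0, 0, 0, 0], [0.3, 0, 0, 1.5, 0], [0.6, 0, 0, 3, 0], [1, 0, 0, 4, 0]],
])

```text
t: 10.15
eef_pos: [0.4745, 0.3221, 0.0793]
orientation: [[-1.0, -0.001, -0.002], [-0.001, 1.0, -0.002], [0.002, -0.002, -1.0]]
wrist_force: [0.5, 0.6, -0.6]
width: 0.0656
```

step_arm([
  [[1, 0, 0, 4, 0], [1, 0, 0, 4, 0], [1, 0, 0, 0, 0]],
])

```text
t: 10.45
eef_pos: [0.4793, 0.3254, 0.1671]
orientation: [[-1.0, -0.001, 0.01], [-0.001, 1.0, 0.008], [-0.01, 0.008, -1.0]]
wrist_force: [0.3, 0.9, -0.5]
width: 0.0846
```

```bash
python3 - <<'E'
from h import *
im,d=grab('side','i');grab('wrist','i');s=monitor.observe(); print(s['width'],s['eef_pos'],s['joint_positions'])
for n in('side','wrist'):
    P=cloud(n,'i').reshape(-1,3)
    for lo,hi in [(.02,.045),(.049,.056),(.057,.075),(.075,.085)]:
        t=P[(P[:,2]>lo)&(P[:,2]<hi)&(np.hypot(P[:,0]-.476,P[:,1]-.323)<.035)]
        if len(t)>3:print(n,lo,len(t),t.min(0).round(4),t.max(0).round(4))
E
```

```text
0.08618337610137689 [0.47636719 0.32351682 0.16122335] [-0.90627905  0.17540652  0.29740522  1.69258433 -0.05401794  1.27811839
  0.97392871]
side 0.02 169 [0.4543 0.3127 0.02  ] [0.4949 0.3464 0.0449]
side 0.049 247 [0.4548 0.3026 0.0492] [0.4978 0.3456 0.0559]
side 0.057 65 [0.4662 0.3192 0.0577] [0.4838 0.3342 0.0749]
side 0.075 80 [0.4675 0.3147 0.075 ] [0.4854 0.3344 0.0804]
wrist 0.02 90 [0.4547 0.3032 0.021 ] [0.4691 0.3434 0.045 ]
wrist 0.049 873 [0.4552 0.3022 0.0493] [0.4972 0.3444 0.0559]
wrist 0.057 58 [0.4664 0.3136 0.0573] [0.4767 0.3333 0.0748]
wrist 0.075 307 [0.4666 0.3139 0.0752] [0.4856 0.3328 0.0809]
```

View pics/side_i.png

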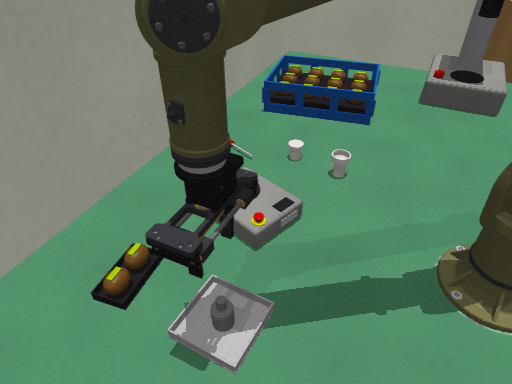

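The cap stands upright in the middle of the tray at about (222,313): rim at z≈52 mm, knob top at about 78–80 mm. Next I go over the bare spigot to measure it.

step_arm([
  [[1, 1.3, -3.2, 0, 0], [1, 1.3, -3.2, 0, 0], [1, 1.3, -3.2, 0, 0], [1, 1.3, -3.2, 0, 0], [1, 1.3, -3.2, 0, 0], [1, 1.3, -3.2, 0, 0], [1, 1.3, -3.2, 0, 0], [1, 1.3, -3.2, 0, 0]],
])

```text
t: 11.35
eef_pos: [0.5788, 0.0655, 0.1577]
orientation: [[-1.0, -0.001, -0.003], [-0.001, 1.0, -0.001], [0.003, -0.001, -1.0]]
wrist_force: [1.0, 0.0, 0.2]
width: 0.0873
```

step_arm([
  [[1, 1.2, -3.2, 0, 0], [1, 1.2, -3.2, 0, 0], [1, 0, 0, 0, 0], [1, 0, 0, 0, 0], [1, 0, 0, 0, 0]],
])

```text
t: 11.85
eef_pos: [0.6027, 0.0045, 0.1581]
orientation: [[-1.0, -0.003, -0.002], [-0.003, 1.0, 0.001], [0.002, 0.001, -1.0]]
wrist_force: [-0.7, 0.4, -0.6]
width: 0.0873
```

```bash
cat >> h.py <<'E'
def circ(p):
    from scipy.optimize import least_squares
    M=np.c_[2*p[:,0],2*p[:,1],np.ones(len(p))]; s=np.linalg.lstsq(M,(p[:,:2]**2).sum(1),rcond=None)[0]
    return s[:2],np.sqrt(s[2]+s[0]**2+s[1]**2)
def fixr(p,r,c0):
    from scipy.optimize import least_squares
    return least_squares(lambda c:np.hypot(p[:,0]-c[0],p[:,1]-c[1])-r,c0,loss='soft_l1',f_scale=.001).x
E
python3 - <<'E'
from h import *
s=monitor.observe();print(s['eef_pos'],s['joint_positions'][6])
for n in('wrist','scene','side'):
    grab(n,'j'); s=monitor.observe();print(s['eef_pos'])
    P=cloud(n,'j').reshape(-1,3); c0=np.array([.604,.002])
    r=np.hypot(P[:,0]-.604,P[:,1]-.002)
    t=P[(P[:,2]>.07)&(P[:,2]<.09)&(r<.022)]
    if len(t)>5: print(n,'shaft',len(t),fixr(t,.012,c0),circ(t))
    t=P[(P[:,2]>.097)&(P[:,2]<.105)&(r<.022)]
    if len(t)>5: print(n,'tip',len(t),(t.min(0)+t.max(0))/2,t.max(0)-t.min(0),t.mean(0))
    t=P[(P[:,2]>.0635)&(P[:,2]<.071)&(r<.075)]
    if len(t)>5: print(n,'platen',len(t),(t.min(0)+t.max(0))/2,t.max(0)-t.min(0),cv2.minEnclosingCircle((t[:,:2]*1000).astype(np.float32)))
z=cv2.imread('pics/wrist_j.png')[110:240,170:330]; cv2.imwrite('pics/wj.png',cv2.resize(z,None,fx=4,fy=4,interpolation=cv2.INTER_CUBIC))
E
```

```text
[0.6027489  0.00448884 0.1581425 ] 1.629494394615335
[0.60290546 0.00483061 0.15838905]
wrist shaft 91 [6.04683600e-01 4.26325804e-04] (array([6.04371509e-01, 4.39103656e-04]), np.float64(0.01173457834722999))
wrist tip 440 [0.60410129 0.00088183 0.10050014] [0.02169442 0.02191789 0.00696707] [6.03330914e-01 4.19703438e-04 1.00807729e-01]
wrist platen 6247 [ 0.59083127 -0.00066505  0.06724807] [0.12220374 0.13543911 0.00747589] ((603.6979370117188, 2.6810879707336426), 73.97846221923828)
[0.60310292 0.004863   0.15864076]
scene shaft 57 [ 6.02326199e-01 -1.41566660e-04] (array([ 6.03803933e-01, -4.90791860e-04]), np.float64(0.010811939022346059))
scene tip 53 [ 6.04867054e-01 -2.59751491e-04  1.00032066e-01] [0.02315672 0.01880554 0.00588899] [ 6.05359803e-01 -4.49778602e-05  9.99516902e-02]
scene platen 871 [ 0.60419725 -0.00286801  0.06719677] [0.12108964 0.12815538 0.00735319] ((598.9476318359375, 0.5660185813903809), 68.91671752929688)
[0.60320566 0.00467071 0.15884188]
side shaft 52 [6.05319035e-01 4.06059296e-04] (array([0.60419757, 0.00238499]), np.float64(0.010277811191585808))
side tip 36 [0.60351394 0.00192247 0.09965102] [0.01943699 0.01767504 0.00481672] [0.6033716  0.00287214 0.09988165]
side platen 588 [0.60376567 0.00142291 0.06724459] [0.09637256 0.09773663 0.00740977] ((603.4472045898438, 1.3982795476913452), 49.13465881347656)
```

View pics/wj.png

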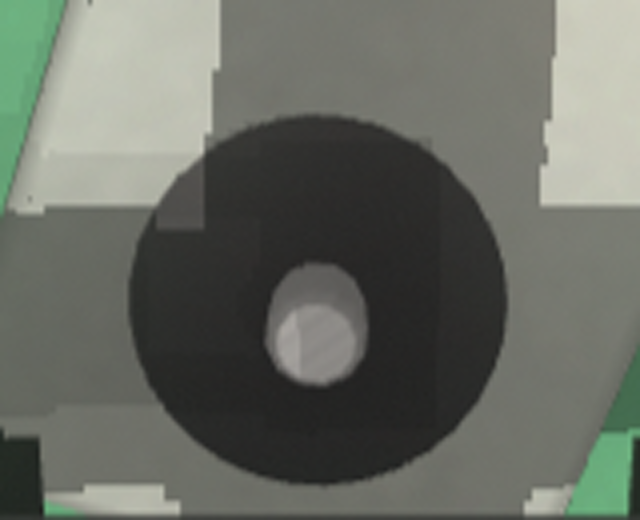

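```bash
python3 - <<'E'
from h import *
z=np.load('wrist_j.npz'); c=get_calibration('wrist'); f,cx,cy=K(c); T=c['T_tool_cam']; R=z['R']
print(z['p'])
def ray(u,v,h):
    d=R@(T[:3,:3]@np.array([(u-cx)/f,(v-cy)/f,1])); o=z['p']+R@T[:3,3]; return o+d*(h-o[2])/d[2]
off=lambda x:(x+.5)/4-.5
print('tip',ray(170+off(317),110+off(343),.100))
g=cv2.cvtColor(z['im'],cv2.COLOR_RGB2GRAY)
m=(g<75).astype(np.uint8); m[:125]=0;m[235:]=0;m[:,:190]=0;m[:,310:]=0
cs,_=cv2.findContours(m,cv2.RETR_EXTERNAL,cv2.CHAIN_APPROX_NONE); k=max(cs,key=cv2.contourArea); e=cv2.fitEllipse(k); print(e)
q=np.array([ray(u,v,.066)[:2] for u,v in k[:,0]]); print('platen',circ(q))
# sharpened tip via brightness
m=(g>120).astype(np.uint8); m2=np.zeros_like(m); m2[180:210,232:268]=m[180:210,232:268]
cs,_=cv2.findContours(m2,cv2.RETR_EXTERNAL,cv2.CHAIN_APPROX_NONE); k=max(cs,key=cv2.contourArea); print(len(k)); q=np.array([ray(u,v,.1)[:2] for u,v in k[:,0]]); print('tip',circ(q))
E
```

```text
[0.6027489  0.00448884 0.1581425 ]
tip [0.6051726 0.0008012 0.1      ]
((249.79054260253906, 185.39361572265625), (89.58946990966797, 93.337158203125), 57.19122314453125)
platen (array([0.60558443, 0.00127209]), np.float64(0.046952188668421914))
53
tip (array([6.05053523e-01, 3.16211510e-04]), np.float64(0.00863079495764522))
```

The spigot measures about (0.605, 0.001). Moving on to the cup.

step_arm([
  [[1, -2.3, -3.3, 0, 0], [1, -2.3, -3.3, 0, 0], [1, -2.3, -3.3, 0, 0], [1, -2.3, -3.3, 0, 0], [1, -2.3, -3.3, 0, 0], [1, -2.3, -3.3, 0, 0], [1, -2.3, -3.3, 0, 0], [1, -2.3, -3.2, 0, 0]],
])

```text
t: 12.8
eef_pos: [0.4189, -0.2604, 0.1594]
orientation: [[-1.0, -0.003, 0.001], [-0.003, 1.0, 0.001], [-0.001, 0.001, -1.0]]
wrist_force: [0.3, 0.1, -0.7]
width: 0.0873
```

step_arm([
  [[1, 0, 0, -2, 0], [1, 0, 0, -2, 0], [1, 0, 0, 0, 0], [1, 0, 0, 0, 0]],
])

```text
t: 13.2
eef_pos: [0.4198, -0.2594, 0.1195]
orientation: [[-1.0, -0.002, -0.0], [-0.002, 1.0, 0.0], [0.0, 0.0, -1.0]]
wrist_force: [0.5, -0.1, -0.6]
width: 0.0869
```

```bash
python3 - <<'E'
from h import *
grab('wrist','k');s=monitor.observe();print(s['eef_pos'],s['joint_positions'][6])
P=cloud('wrist','k').reshape(-1,3)
r=np.hypot(P[:,0]-.4155,P[:,1]+.2585)
t=P[(P[:,2]>.066)&(P[:,2]<.075)&(r<.04)]; print(len(t),(t.min(0)+t.max(0))/2,t.max(0)-t.min(0))
E
```

```text
[ 0.42037863 -0.25964422  0.11999919] 2.0967100137057297
957 [ 0.41507706 -0.25940003  0.06976749] [0.05533111 0.05551679 0.00746056]
```

View pics/wrist_k.png

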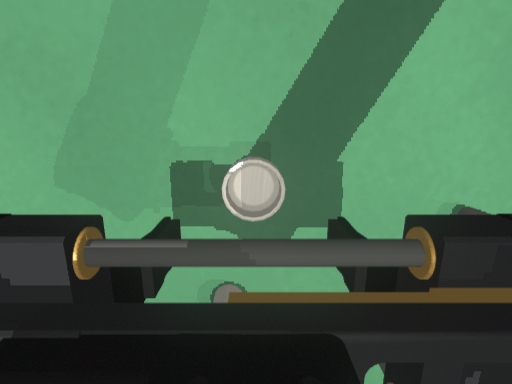

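The open cup is centred at (254,188) in the picture and measures (0.4151, -0.2594). I shift 5 mm in x and descend to grip its cylindrical band.

step_arm([
  [[1, -0.5, 0, -2, 0], [1, 0, 0, -3, 0], [1, 0, 0, -3, 0], [1, 0, 0, -2, 0], [1, 0, 0, -1.3, 0], [1, 0, 0, 0, 0], [1, 0, 0, 0, 0]],
])

```text
t: 13.95
eef_pos: [0.4156, -0.2603, 0.0072]
orientation: [[-1.0, -0.001, 0.001], [-0.001, 1.0, -0.001], [-0.001, -0.001, -1.0]]
wrist_force: [0.4, -0.6, -0.2]
width: 0.087
```

step_arm([
  [[-1, 0, 0, 0, 0], [-1, 0, 0, 0, 0], [-1, 0, 0, 0, 0], [-1, 0, 0, 0, 0], [-1, 0, 0, 0, 0], [-1, 0, 0, 0, 0], [-1, 0, 0, 0, 0]],
])

```text
t: 14.65
eef_pos: [0.4148, -0.2599, 0.0064]
orientation: [[-1.0, -0.001, 0.0], [-0.001, 1.0, 0.0], [-0.0, 0.0, -1.0]]
wrist_force: [-0.6, 1.5, 1.9]
width: 0.0548
```

step_arm([
  [[-1, 0, 0, 0.5, 0], [-1, 0, 0, 1.5, 0], [-1, 0, 0, 2.5, 0], [-1, 0, 0, 3, 0], [-1, 0, 0, 3, 0], [-1, 0, 0, 2.5, 0], [-1, 0, 0, 1, 0], [-1, 0, 0, 0, 0]],
])

```text
t: 15.45
eef_pos: [0.4154, -0.2603, 0.1471]
orientation: [[-1.0, -0.001, 0.002], [-0.001, 1.0, -0.0], [-0.002, -0.0, -1.0]]
wrist_force: [0.6, -0.5, -1.5]
width: 0.055
```

step_arm([
  [[-1, 2, 2.7, 0, 0], [-1, 2.5, 3.4, 0, 0], [-1, 2.5, 3.4, 0, 0], [-1, 2.5, 3.4, 0, 0], [-1, 2.5, 3.4, 0, 0], [-1, 2.5, 3.4, 0, 0], [-1, 2.5, 3.4, 0, 0], [-1, 2, 3, 0, 0]],
])

```text
t: 16.25
eef_pos: [0.6045, 0.0033, 0.1434]
orientation: [[-1.0, -0.002, -0.004], [-0.002, 1.0, -0.0], [0.004, -0.0, -1.0]]
wrist_force: [0.2, -1.1, -1.1]
width: 0.0547
```

step_arm([
  [[-1, 0, 0, 0, 0], [-1, 0, 0, 0, 0], [-1, 0, 0, 0, 0]],
])

```text
t: 16.55
eef_pos: [0.6034, -0.0006, 0.1447]
orientation: [[-1.0, 0.001, -0.003], [0.001, 1.0, -0.001], [0.003, -0.001, -1.0]]
wrist_force: [0.6, -0.0, -1.7]
width: 0.0547
```

```bash
python3 - <<'E'
from h import *
for n in('wrist','scene','side'):
    grab(n,'l');s=monitor.observe();print(s['eef_pos'],s['width'])
    P=cloud(n,'l').reshape(-1,3)
    r=np.hypot(P[:,0]-.605,P[:,1]-.001)
    t=P[(P[:,2]>.125)&(P[:,2]<.165)&(r<.028)]; 
    if len(t)>5: print(n,'tube',len(t),circ(t),fixr(t,.018,np.array([.605,.001])),t[:,2].min())
    t=P[(P[:,2]>.195)&(P[:,2]<.206)&(r<.04)]; 
    if len(t)>5: print(n,'rim',len(t),(t.min(0)+t.max(0))/2,t.max(0)-t.min(0))
    t=P[(P[:,2]>.07)&(P[:,2]<.09)&(r<.022)]
    if len(t)>5: print(n,'shaft',len(t),fixr(t,.012,np.array([.604,.002])))
    t=P[(P[:,2]>.097)&(P[:,2]<.105)&(r<.022)]
    if len(t)>5: print(n,'tip',len(t),(t.min(0)+t.max(0))/2)
for n,b in (('side',(160,330,70,240)),('scene',(190,340,110,260))):
    z=cv2.imread(f'pics/{n}_l.png')[b[2]:b[3],b[0]:b[1]]; cv2.imwrite(f'pics/{n}_l_c.png',cv2.resize(z,None,fx=3.5,fy=3.5,interpolation=cv2.INTER_CUBIC))
E
```

```text
[ 0.60355734 -0.00080554  0.14517848] 0.054639460327291285
wrist tube 129 (array([ 6.03646872e-01, -1.11079752e-04]), np.float64(0.01751363280442259)) [ 6.04165523e-01 -1.10209494e-04] 0.14002045729112617
wrist rim 1729 [ 6.02492647e-01 -1.71729296e-04  2.00495495e-01] [0.05265516 0.07291829 0.0109897 ]
wrist shaft 105 [6.04714595e-01 4.60278305e-04]
wrist tip 64 [0.59568003 0.00065466 0.09918248]
[ 0.60381706 -0.00074597  0.14562071] 0.05471237289959738
scene tube 124 (array([ 0.60333604, -0.00114084]), np.float64(0.016901263124034355)) [ 0.60187506 -0.00105688] 0.13998046089129285
scene rim 207 [ 6.04175525e-01 -2.06977510e-04  2.00513175e-01] [0.05522898 0.07275981 0.01093438]
scene shaft 59 [ 6.02537969e-01 -1.15067547e-04]
scene tip 52 [ 6.04943281e-01 -2.79171487e-04  1.00312566e-01]
[ 6.04022588e-01 -5.15985015e-04  1.45953520e-01] 0.05470238899573744
side tube 126 (array([0.60414345, 0.00107769]), np.float64(0.016831457801637154)) [ 6.04871216e-01 -2.39744415e-04] 0.1387481769936464
side rim 138 [0.59885402 0.00148608 0.20047588] [0.04522622 0.07611136 0.010839  ]
side shaft 53 [0.60462091 0.00063701]
side tip 37 [0.60294931 0.00212496 0.09946755]
```

View pics/side_l_c.png

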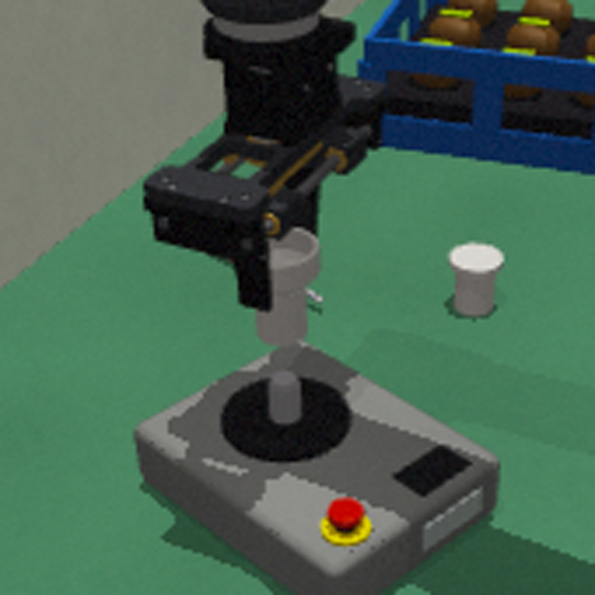

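View pics/scene_l_c.png

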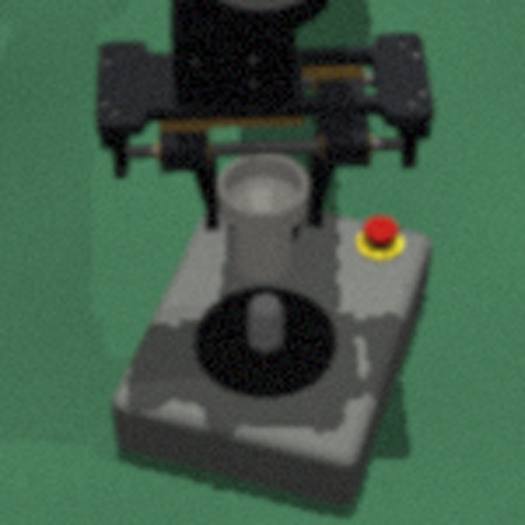

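View pics/wrist_l.png

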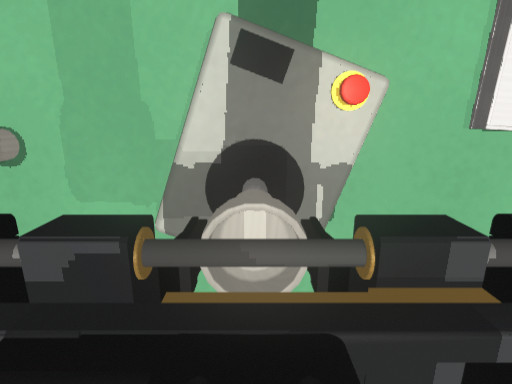

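The cup is held upright above the spigot, and the tube-to-spigot offset is under 1 mm in all three cameras. I descend to just above the tip with a small y trim and recheck.

step_arm([
  [[-1, 0, 0.05, -0.8, 0], [-1, 0, 0, -1, 0], [-1, 0, 0, -0.8, 0], [-1, 0, 0, -0.6, 0], [-1, 0, 0, 0, 0], [-1, 0, 0, 0, 0], [-1, 0, 0, 0, 0], [-1, 0, 0, 0, 0]],
])

```text
t: 17.5
eef_pos: [0.605, 0.0015, 0.1146]
orientation: [[-1.0, -0.001, 0.001], [-0.001, 1.0, 0.0], [-0.001, 0.0, -1.0]]
wrist_force: [-0.5, 0.1, -1.4]
width: 0.0549
```

```bash
cat > m.py <<'E'
from h import *
import sys
tag=sys.argv[1]
s=monitor.observe();b=s['eef_pos'][2]-.0065; print('bottom est',b,s['wrist_force'])
for n in('wrist','scene','side'):
    grab(n,tag);s=monitor.observe();print(s['eef_pos'],s['width'])
    P=cloud(n,tag).reshape(-1,3)
    r=np.hypot(P[:,0]-.605,P[:,1]-.001); c0=np.array([.604,.001])
    t=P[(P[:,2]>b+.004)&(P[:,2]<b+.036)&(r<.028)]
    q=P[(P[:,2]>.07)&(P[:,2]<min(.09,b-.004))&(r<.022)]
    A=fixr(t,.018,c0) if len(t)>8 else None; B=fixr(q,.012,c0) if len(q)>8 else None
    print(n,len(t),len(q),A,B,None if A is None or B is None else B-A)
E
python3 m.py m
```

```text
bottom est 0.10814412377772933 [-0.521684    0.10284452 -1.40258551]
[0.60492355 0.00153407 0.11459248] 0.0546191261927273
wrist 115 113 [0.6057669  0.00195427] [6.04718991e-01 4.83273366e-04] [-0.00104791 -0.001471  ]
[0.60489038 0.00158367 0.11454626] 0.05494026838517746
scene 156 56 [0.60340697 0.00121235] [ 6.02413619e-01 -3.59636533e-04] [-0.00099335 -0.00157199]
[0.60481573 0.00157214 0.11445331] 0.054754255876922495
side 133 54 [0.60577816 0.00223975] [6.05533680e-01 5.04264755e-04] [-0.00024448 -0.00173549]
```

All three cameras now agree on about (-0.8, -1.6) mm after settling. I correct that and settle just above the tip.

step_arm([
  [[-1, -0.08, -0.16, -0.2, 0], [-1, 0, 0, -0.2, 0], [-1, 0, 0, 0, 0], [-1, 0, 0, 0, 0], [-1, 0, 0, 0, 0], [-1, 0, 0, 0, 0]],
])

```text
t: 18.25
eef_pos: [0.6039, -0.0, 0.1102]
orientation: [[-1.0, -0.001, 0.0], [-0.001, 1.0, 0.0], [-0.0, 0.0, -1.0]]
wrist_force: [0.1, -0.1, -1.4]
width: 0.0548
```

```bash
python3 m.py n
```

```text
bottom est 0.10371934603011947 [ 0.12218434 -0.14636095 -1.39310537]
[ 6.03886196e-01 -2.08852594e-05  1.10226480e-01] 0.054853150005968215
wrist 120 54 [6.04640376e-01 4.29206892e-04] [6.04693067e-01 4.08118593e-04] [ 5.26903022e-05 -2.10882983e-05]
[ 6.03897715e-01 -3.33125986e-05  1.10264642e-01] 0.05471275087279118
scene 144 60 [ 6.02404053e-01 -5.19637558e-04] [ 6.02420571e-01 -7.98214163e-05] [1.65173483e-05 4.39816141e-04]
[ 6.03855160e-01 -4.10911030e-05  1.10211836e-01] 0.0545764497678517
side 132 56 [6.05022631e-01 4.56490418e-04] [6.05202434e-01 4.73470438e-04] [1.79803598e-04 1.69800193e-05]
```

Aligned to within 0.5 mm. I now lower slowly, watching the force.

step_arm([
  [[-1, 0, 0, -0.3, 0], [-1, 0, 0, -0.3, 0], [-1, 0, 0, -0.3, 0], [-1, 0, 0, 0, 0]],
])

```text
t: 18.8
eef_pos: [0.6033, -0.0001, 0.1004]
orientation: [[-1.0, -0.001, -0.001], [-0.001, 1.0, -0.0], [0.001, -0.0, -1.0]]
wrist_force: [0.6, -1.0, -1.7]
width: 0.0545
```

step_arm([
  [[-1, 0, 0, -0.3, 0], [-1, 0, 0, -0.3, 0], [-1, 0, 0, 0, 0]],
])

```text
t: 19.1
eef_pos: [0.6034, -0.0001, 0.0946]
orientation: [[-1.0, -0.001, -0.001], [-0.001, 1.0, -0.0], [0.001, -0.0, -1.0]]
wrist_force: [-0.9, 0.5, -1.7]
width: 0.0544
```

step_arm([
  [[-1, 0, 0, -0.3, 0], [-1, 0, 0, -0.3, 0], [-1, 0, 0, -0.3, 0], [-1, 0, 0, 0, 0]],
])

```text
t: 19.5
eef_pos: [0.6034, -0.0001, 0.0856]
orientation: [[-1.0, -0.001, -0.001], [-0.001, 1.0, -0.0], [0.001, -0.0, -1.0]]
wrist_force: [0.1, 0.1, -2.0]
width: 0.055
```

No contact force so far, and the tube is well onto the spigot. About 13 mm to go.

step_arm([
  [[-1, 0, 0, -0.3, 0], [-1, 0, 0, -0.3, 0], [-1, 0, 0, -0.3, 0], [-1, 0, 0, 0, 0]],
])

```text
t: 19.9
eef_pos: [0.6034, -0.0001, 0.0766]
orientation: [[-1.0, -0.001, -0.001], [-0.001, 1.0, -0.0], [0.001, -0.0, -1.0]]
wrist_force: [0.4, 0.3, -0.4]
width: 0.0546
```

step_arm([
  [[-1, 0, 0, -0.15, 0], [-1, 0, 0, -0.1, 0], [-1, 0, 0, 0, 0], [-1, 0, 0, 0, 0]],
])

```text
t: 20.3
eef_pos: [0.6039, -0.0001, 0.0747]
orientation: [[-1.0, -0.001, 0.0], [-0.001, 1.0, 0.0], [-0.0, 0.0, -1.0]]
wrist_force: [0.0, 0.4, -1.0]
width: 0.0549
```

step_arm([
  [[-1, 0, 0, -0.1, 0], [-1, 0, 0, 0, 0], [-1, 0, 0, 0, 0]],
])

```text
t: 20.6
eef_pos: [0.6038, -0.0001, 0.0737]
orientation: [[-1.0, -0.001, 0.0], [-0.001, 1.0, 0.0], [-0.0, 0.0, -1.0]]
wrist_force: [-0.6, 0.4, -1.1]
width: 0.0544
```

step_arm([
  [[-1, 0, 0, -0.1, 0], [-1, 0, 0, 0, 0], [-1, 0, 0, 0, 0]],
])

```text
t: 20.9
eef_pos: [0.6038, -0.0001, 0.0726]
orientation: [[-1.0, -0.001, -0.0], [-0.001, 1.0, 0.0], [0.0, 0.0, -1.0]]
wrist_force: [-0.0, 0.1, -0.9]
width: 0.055
```

step_arm([
  [[-1, 0, 0, -0.1, 0], [-1, 0, 0, 0, 0]],
])

```text
t: 21.1
eef_pos: [0.6042, -0.0, 0.0724]
orientation: [[-1.0, -0.001, 0.001], [-0.001, 1.0, 0.0], [-0.001, 0.0, -1.0]]
wrist_force: [-0.8, -0.3, 3.1]
width: 0.0545
```

Contact at exactly the seated height, with about 4 N of force change. Releasing and retreating straight up.

step_arm([
  [[0.6, 0, 0, 0, 0], [1, 0, 0, 0, 0], [1, 0, 0, 0, 0], [1, 0, 0, 0, 0], [1, 0, 0, 0, 0], [1, 0, 0, 0, 0], [1, 0, 0, 1, 0], [1, 0, 0, 2, 0]],
])

```text
t: 21.9
eef_pos: [0.6025, -0.0001, 0.101]
orientation: [[-1.0, -0.001, -0.003], [-0.001, 1.0, -0.0], [0.003, -0.0, -1.0]]
wrist_force: [0.9, 0.9, -0.2]
width: 0.0869
```

step_arm([
  [[1, 0, 0, 3, 0], [1, 0, 0, 4, 0], [1, -1, 0, 4, 0], [1, -3, 0, 2, 0], [1, -3, 0, 0, 0], [1, 0, 0, 0, 0], [1, 0, 0, 0, 0], [1, 0, 0, 0, 0]],
])

```text
t: 22.7
eef_pos: [0.5345, 0.0, 0.2318]
orientation: [[-1.0, -0.001, 0.001], [-0.001, 1.0, -0.0], [-0.001, -0.0, -1.0]]
wrist_force: [-0.2, 0.5, 0.1]
width: 0.0871
```

```bash
python3 - <<'E'
from h import *
for n in('wrist','scene','side'):
    grab(n,'z'); s=monitor.observe(); print(s['eef_pos'],s['wrist_force'])
    P=cloud(n,'z').reshape(-1,3); r=np.hypot(P[:,0]-.604,P[:,1]-.001)
    t=P[(P[:,2]>.07)&(P[:,2]<.106)&(r<.03)]
    if len(t)>8: print(n,'tube',len(t),fixr(t,.018,np.array([.604,.001])))
    t=P[(P[:,2]>.12)&(P[:,2]<.145)&(r<.04)]
    if len(t)>8: print(n,'cup',len(t),'ztop',np.percentile(t[:,2],[90,98,100]),(t.min(0)+t.max(0))/2,t.max(0)-t.min(0))
    t=P[(P[:,2]>.05)&(P[:,2]<.09)&(np.hypot(P[:,0]-.476,P[:,1]-.3235)<.03)]
    if len(t)>8: print(n,'cap',len(t),'ztop',t[:,2].max(),(t.min(0)+t.max(0))/2)
z=cv2.imread('pics/side_z.png')[110:260,170:320]; cv2.imwrite('pics/side_z_c.png',cv2.resize(z,None,fx=4,fy=4,interpolation=cv2.INTER_CUBIC))
E
```

```text
[ 5.34479328e-01 -3.12198729e-05  2.31543158e-01] [-0.15829344  0.04619414 -0.07051342]
wrist tube 113 [6.04524799e-01 4.55843814e-04]
wrist cup 480 ztop [0.13818068 0.13872257 0.13964925] [0.60392099 0.0007377  0.12986594] [0.05530954 0.05295565 0.01956663]
wrist cap 562 ztop 0.06531933166032172 [0.47670551 0.31424369 0.05766472]
[ 5.34389772e-01 -1.22088921e-04  2.31354280e-01] [-0.10454813 -0.60595566 -0.09230243]
scene tube 149 [ 6.02144845e-01 -4.91080481e-04]
scene cup 309 ztop [0.13686848 0.1386263  0.13958688] [ 6.03351720e-01 -1.04574147e-04  1.29859520e-01] [0.05791104 0.05493892 0.01945473]
scene cap 192 ztop 0.0811076906158196 [0.47384494 0.32242831 0.06557729]
[ 5.34280227e-01 -1.42158034e-04  2.31231912e-01] [0.36033626 0.37626675 0.24068415]
side tube 157 [0.60499856 0.00067889]
side cup 269 ztop [0.13629733 0.13737016 0.13813073] [0.60397136 0.00248906 0.12908563] [0.05474508 0.05610939 0.0180902 ]
side cap 387 ztop 0.08025677646631738 [0.47631933 0.32466217 0.06514831]
```

View pics/side_z_c.png

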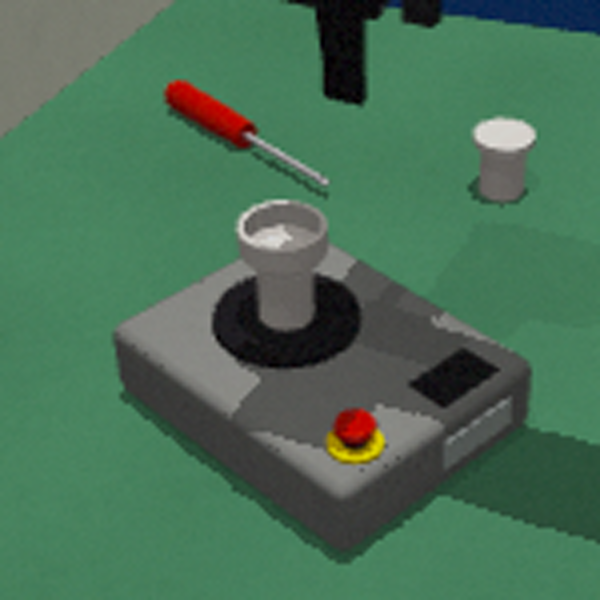

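View pics/scene_z.png

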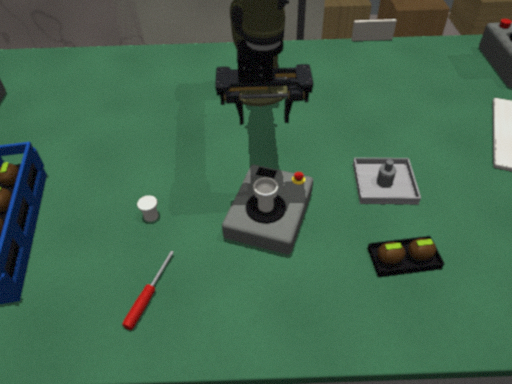

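The cup holder sits upright on the spigot at about (265,195), with its rim at z≈0.137 m (0.136 expected). The cap stands in the tray at (387,176). The flat holder and kiwi pack haven't moved, and the gripper is clear.

```bash
python3 -c "
from rig import finish_job; print(finish_job())"
```

```text
the job is handed in; nothing more can be done
None
```

The dust cap is knob up in the steel tray, the open-cup holder is on the spigot, and I handed the job in at about 23 s of the 69 s allowed. `finish_job()` gives no verdict, so the outcome rests on these last checks:

- **Cap:** it stands upright near the tray's centre, rim at about 52 mm and knob top at about 80 mm (78 mm expected). It was released after touching the floor, with a brief push of about 13 N on the wrist.
- **Cup holder:** the tube lined up with the spigot to within 0.5 mm in all three cameras before I lowered it. It met the platen at the expected height with only about 4 N of force change. After release the rim read 136–139 mm (136 mm expected), and the position matched the spigot to within about 0.5 mm.
- **Everything else:** the flat-topped holder and kiwi pack look unmoved in the scene picture, though I did not re-measure them. The gripper was open and clear of everything.

**Disagreements:**
- **Fingertip height:** the real fingertips were about 35 mm above the reported TCP. My first close on the cap ran above its body, beside the knob. I confirmed the offset with the side and wrist depth images, reopened and applied it to every later move.
- **Camera offset:** the scene and side cameras differed by up to 3 mm, mostly in y, so I relied on cup-to-spigot differences within each camera.
- **Partial cap view:** the last wrist view only partly showed the cap, so its final check uses the other two cameras.

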